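Nudge the masking frame onto the registration pins

TASK

Line up the yellow masking frame for photographing the lifted print: with the fingers, push the frame left to the board's fence and away from the robot until its two holes drop over both brass pins and it lies flat on the board. Only push it, do not pick it up, and leave the jar, the USB stick and the swab tube where they are. Finish with the hand clear of everything.

Things in the scene. Friction and masses are not known exactly. Their poses are not given: they have to be found in the camera images.
- board: rigid dark steel registration board fixed on the desk, 200 (x) x 160 (y) mm, flat top ('deck') 12 mm above the desk. Origin: centre of its underside; +x points away from the robot (within 0.25 rad), +y left. An aluminium fence 12 mm high stands on the deck along its left side: right-hand face at board y = +66 mm, from board x = -55 to +100 mm. A white card is stuck flat on the deck
- seat (a point): point on the deck where the frame's origin lies when it is seated: board (20, 0, 12) mm; axes as the board's. At the start the frame's origin is 12 to 33 mm short of it (toward the robot), 8 to 16 mm to its right, and turned up to 0.06 rad. Seated, the frame has about 1 mm play and the pins stop it
- pin_left (a point): top of the left brass pin: 10 mm diameter, 9 mm high above the deck, straight for 4 mm and then a round dome; at board (35, 38) mm
- pin_right (a point): top of the right brass pin, alike; at board (35, -52) mm
- frame: loose rigid yellow plate 140 (x) x 130 (y) x 6 mm, about 0.3 kg, with an 85 x 57 mm window and two holes. Near edge (x = -70 mm) and right edge (y = -65 mm) are turned up as lips 3 mm thick, 16 mm high from the underside. Origin: middle of the underside; axes as the board's when seated. At the start it lies aslant: near edge on the deck, far part on top of both pins, about 0.08 rad nose up
- hole_left (a point): centre of the frame's left hole (12 mm diameter, through) at its underside: frame (15, 38, 0) mm. With the frame's left edge against the fence both holes are within 1.5 mm of line with the pins, and a push along board +x makes them drop over the pins
- hole_right (a point): centre of the frame's right hole, at its underside: frame (15, -52, 0) mm
- near_lip (a point): middle of the outer face of the near lip, at its top: frame (-70, 0, 16) mm; push here to move the frame away from the robot. Sliding the frame takes 2 to 4 N, in short sticks along the fence up to about 12 N
- right_lip (a point): middle of the outer face of the right lip, at its top: frame (0, -65, 16) mm; push here to move the frame left, to the fence
- white_jar: bystander: small clear jar with a black screw lid, 45 mm diameter, 48 mm tall, standing beyond the far end of the board. Origin: centre of its underside
- usb: bystander: red USB stick 18 x 56 x 8 mm lying beyond the far end of the board, to the right. Origin: centre of its underside
- swab: bystander: white swab tube with a blue cap, 13 x 128 x 13 mm, lying left of the fence. Origin: centre of its underside

How it is judged:
By the outcome, as a careful person would: the job done as asked, in the order asked, and still so for the second after the job is handed in, with the robot touching nothing.
It also fails if it takes over 38 s, if anything falls off the work surface, if the arm or the gripper's body presses on something with over 40 N, if the wrist force passes 120 N, or if a joint passes its speed limit or range.

ROBOT

A 6-joint arm with a two-finger parallel gripper is mounted at the origin on a cart in front of the work surface, level with it; the furniture and walls round the work are solid. World frame = base frame: x ahead of the robot, y to its left, z up, the work surface at z = 0. Lengths are in m, angles in rad, forces in N, time in s.
With the tool pointing down it reaches from about 0.4 to 0.825 m from the base axis. Payload 7 kg.
Tool frame: the origin (TCP) lies between the finger pads; the fingertips stand 8 mm ahead of it and the grasp point (between the pads) lies 11 mm behind it (arm.finger_overhang is the distance from the TCP to the fingertips, in m); z points along the fingers, y is the line along which they close (so a half turn about z gives the same grasp; the last joint's range is limited). The gripper opens to 88 mm and grips with 3 to 60 N. Pads are 19 mm wide; open, the fingers measure 130 mm over their backs; the gripper's body (78 mm by 193 mm) begins 47 mm behind the grasp point.
Start: joints at [-1.016, 0.359, 0.012, 0, -1.224, -0.288], TCP at [0.178, -0.651, 0.235] pointing down, gripper open.
Joint ranges: [-3.07, 3.07], [-1.43, 2.12], [-1.02, 1.25], [-3.03, 1.67], [-3.05, -0], [-3.03, 3.03]. Speed limits (rad/s): [2.39, 2.39, 3.01, 3.14, 3.14, 3.14].

INTERFACE

Orientations are given as [roll, pitch, yaw] about the fixed x, y, z axes, in that order (R = Rz(yaw) Ry(pitch) Rx(roll)).
In Python, from station import arm gives the robot as it stands.
- The arm moves only by the tool move_arm, never from a script. Its argument "rows" is text: rows parted by semicolons, each of 7 numbers parted by spaces: the turn, a rotation vector about the tool's x, y, z in degrees, then the shift along the tool's x, y, z in m, then the finger opening in m, from 0 to 0.0876. A call has 1 to 8 rows; each row shifts and turns the commanded pose from where the row before left it, along the tool's axes as they then stand; what a row does not reach is not made up. A row lasts 1/8 s, in which the tool goes at most 62.5 mm and 10.7 degrees, less where a joint would pass 70% of its speed; a pose out of reach is approached as far as the arm can. A call is refused whole if a number of a shift passes 0.0625 or a number of a turn 10.7, either way. A call with a gripper value outside its range is refused whole. The fingers move at their own pace and stop on an object; "squeeze" is the grip in N (left out, the last holds). Time passes only in rows, so rows that do not move let the fingers close. It gives the time, the measured TCP pose, the force, the opening and the grip force at its end, in the units of the state.
- arm.get_state(): the state, without advancing time (a new reading comes with each control period).
- arm.grab_frame(name): name is "scene" or "top" or "wrist"; returns (picture, depth): 384x512x3 uint8, blue, green, red; 384x512 float32, m along the optical axis (not along the pixel's ray), 0 where there is no reading.
- arm.camera_model(name): a dict with "mtx" (3x3 intrinsics, pixels), "camera_from_world" (4x4, takes a point from world to camera coordinates); the wrist camera has in their place "mount" (4x4, takes a point from camera to tool coordinates, whose origin is the TCP and whose axes are the flange's). Camera axes: x right, y down, z forward; pixel columns grow to the right and rows downward; lengths in m; the calibration is good to about 2 mm. The wrist camera is an equidistant fisheye: a pixel r from the principal point sees the ray r / f radians off the axis. A picture is of the moment at which its call begins: read the wrist's pose just before it. camera_model takes no time and is no camera call.
- arm.job_done(): hands the job in; it is judged then, once.
The state is a dict: "t": time; "q": joint angles; "qd": joint speeds; "joint_efforts": joint torques, N m; "eef_pos": TCP position; "ee_rot": TCP orientation; "force": force on the tool from outside, world axes, zero at the start; "moment": the same for the moment, N m; "width": finger opening in m; "gripper_force": force on a finger pad.
Only numpy, scipy, OpenCV 4.12 (cv2) and the standard library are available. Lean on these libraries where they do the work, as an engineer would, in place of code of your own. Each camera call takes 0.05 s, during which the arm holds its last target. There are 200 camera calls.

## Working session

There is one attempt and no reset: what is moved stays moved. The work goes in short steps, Python scripts to look and compute and a tool call to move; the robot and the scene stay as the last step left them, time stands still between calls to the robot, and variables do not carry over. Pictures are saved under pics/ and viewed, at most 10 in all, crops included, and the job is handed in when it is done.

Besides the shell and the picture viewer there is one more tool, called as name(argument=value, ...), one argument or row to a line, values as JSON. move_arm: Moves the arm, as the interface text tells. Its arguments: {"type":"object","properties":{"rows":{"type":"string"},"squeeze":{"type":"number"}},"required":["rows"]}

```bash
mkdir -p pics; ls; python3 - <<'E'
from station import arm
import cv2, numpy as np
np.set_printoptions(precision=4,suppress=True)
s=arm.get_state();print(s)
ims=[]
for n in("scene","top"):
    im,d=arm.grab_frame(n);m=arm.camera_model(n)
    cv2.imwrite(f"pics/{n}0.png",im);np.savez(f"pics/{n}0.npz",im=im,d=d,K=m["mtx"],T=m["camera_from_world"])
    print(n,m["mtx"],np.linalg.inv(m["camera_from_world"]));
print(arm.camera_model("wrist"))
E
```

```text
pics
{'t': 0.0, 'q': array([-1.0159,  0.3594,  0.0111, -0.0004, -1.224 , -0.2881]), 'qd': array([-0.0012, -0.001 , -0.0011, -0.0015,  0.0008, -0.0009]), 'joint_efforts': array([ -0.0014, -58.2723,  29.3057,   6.9976,   0.0068,  -0.0001]), 'eef_pos': array([ 0.1778, -0.6507,  0.2336]), 'ee_rot': array([ 3.14  , -0.0001, -2.875 ]), 'force': array([0.0242, 0.8987, 0.5742]), 'moment': array([-0.0099, -0.0182,  0.0595]), 'gripper_force': 0.0, 'width': 0.08766754752615208}
scene [[411.723    0.     269.1331]
 [  0.     411.723  189.4125]
 [  0.       0.       1.    ]] [[-0.8108 -0.3389  0.4772  0.2544]
 [-0.5849  0.4376 -0.6829  0.4963]
 [ 0.0226 -0.8329 -0.553   0.5082]
 [ 0.      0.      0.      1.    ]]
top [[485.0625   0.     261.3314]
 [  0.     485.0625 196.3404]
 [  0.       0.       1.    ]] [[-0.0059 -0.9976  0.0693  0.5577]
 [-1.      0.0054 -0.007  -0.0724]
 [ 0.0066 -0.0693 -0.9976  0.9135]
 [ 0.      0.      0.      1.    ]]
{'mtx': array([[297.3186,   0.    , 259.5528],
       [  0.    , 297.3186, 189.8797],
       [  0.    ,   0.    ,   1.    ]]), 'mount': array([[ 0.0011, -0.9642, -0.2652,  0.0712],
       [ 1.    ,  0.0009,  0.0009,  0.0002],
       [-0.0006, -0.2652,  0.9642, -0.1496],
       [ 0.    ,  0.    ,  0.    ,  1.    ]])}
```

View pics/top0.png

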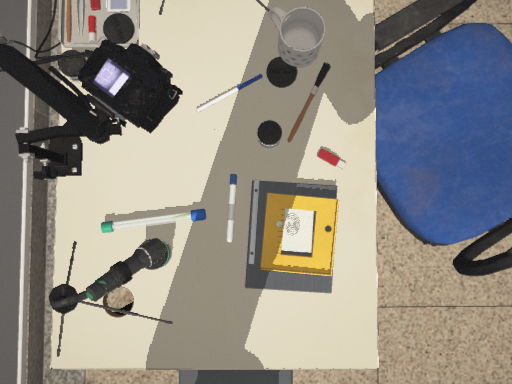

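View pics/scene0.png

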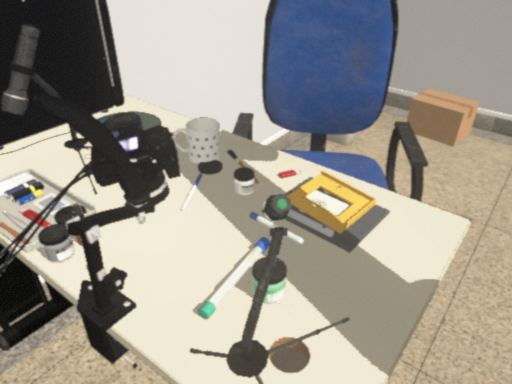

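The top view shows the board at about (247–338, 180–292), the fence along column ~254 and the yellow frame at (262–338, 193–275). The jar is at (269,133), the USB stick at (331,158) and the swab tube at (232,208). The scene view shows the same layout, with the frame's lips on its near and right edges.

```bash
cat > h.py <<'E'
import numpy as np, cv2
def ray(uv,z,K,T):
    "world points on plane z for pixels uv (N,2)"
    C=np.linalg.inv(T); uv=np.atleast_2d(uv).astype(float)
    d=(C[:3,:3]@np.linalg.inv(K)@np.c_[uv,np.ones(len(uv))].T).T
    return C[:3,3]+d*((z-C[2,3])/d[:,2])[:,None]
def yellow(im):
    h=cv2.cvtColor(im,cv2.COLOR_BGR2HSV)
    m=cv2.inRange(h,(15,150,60),(35,255,255))
    c=max(cv2.findContours(m,cv2.RETR_EXTERNAL,cv2.CHAIN_APPROX_NONE)[0],key=cv2.contourArea)
    return m,c
E
python3 - <<'E'
from h import *
np.set_printoptions(precision=4,suppress=True)
f=np.load("pics/top0.npz");im,d,K,T=f["im"],f["d"],f["K"],f["T"]
m,c=yellow(im)
r=cv2.minAreaRect(c);b=cv2.boxPoints(r);print("yellow",b.tolist(),cv2.contourArea(c));print(ray(b,.028,K,T))
g=im.max(2)
# deck: depth-based height
v,u=np.mgrid[170:300,235:350]
C=np.linalg.inv(T);P=(C[:3,:3]@(np.linalg.inv(K)@np.stack([u,v,1+0*u]).reshape(3,-1)*d[v,u].ravel())).T+C[:3,3]
Z=P[:,2].reshape(u.shape);print("desk z",np.median(Z[:,-8:]),"deck",np.median(Z[112:120,20:90]))
zb=((Z>.006)*255).astype(np.uint8)
cc=max(cv2.findContours(zb,cv2.RETR_EXTERNAL,cv2.CHAIN_APPROX_NONE)[0],key=cv2.contourArea)
bb=cv2.boxPoints(cv2.minAreaRect(cc))+[235,170];print("board",bb.tolist());print(ray(bb,.012,K,T))
cr=cv2.resize(im[170:300,235:350],None,fx=4.6,fy=4.6,interpolation=cv2.INTER_CUBIC)
zz=cv2.resize(np.clip(Z*6000,0,255).astype(np.uint8),None,fx=2,fy=2)
cv2.imwrite("pics/crop0.png",cr)
for i in range(2,130,8):print((Z[i,6::6]*1000).round().astype(int))
E
```

```text
yellow [[260.1630859375, 269.4849853515625], [266.943359375, 192.64207458496094], [337.71588134765625, 198.88671875], [330.93560791015625, 275.7296142578125]] 5300.0
[[ 0.4864 -0.0757  0.028 ]
 [ 0.626  -0.0889  0.028 ]
 [ 0.6138 -0.2185  0.028 ]
 [ 0.4744 -0.2038  0.028 ]]
desk z -0.0006867843216739611 deck 0.011374859013714766
board [[244.65022659301758, 287.51647186279297], [251.79037857055664, 178.98621559143066], [339.4635467529297, 184.75418853759766], [332.3233947753906, 293.2844467163086]]
[[ 0.4524 -0.0471  0.012 ]
 [ 0.6529 -0.0611  0.012 ]
 [ 0.6412 -0.2248  0.012 ]
 [ 0.4409 -0.2082  0.012 ]]
[ 0  3  1  0  3  3  2  2  2  2 -3 -2 -3 -1  0 -2 -1 -2 -1]
[-1  0  9 20  3  0  3 -1 -1  0  0 -1 -1  1  2 -4  0 -2 -1]
[ 2 -1 10 14 10 12 12 11 11 13 11 12 12 12 12 11 -1  0  0]
[-1  0 22 14 13 32 27 29 30 28 28 11  8  9 15 10  2 -1 -2]
[ 0 -3 26 10 10 27 26 26 28 29 28 31 29 30 27 31 39 -1 -2]
[ 1  0 22 10 12 31 27 27 12 13 14 10 10 24 30 28 39 -1 -4]
[ 2  0 25 10 26 24 27 28 11 11 10 15 10 27 26 25 -1  1  1]
[ 1 -1 24 12 24 27 22 26 11 12 10 11  9 27 12 23 -2  1  0]
[ 1  1 25 11 22 25 22 12 13 12 12 10 13 24 25 23  1 -1 -2]
[ 2  1 23 11 23 22 21 12 12 14 12 13 21 22 25 23  1  0 -2]
[ 0 11 26  8 19 18 21 15  8 10 11 10 19 23 23 23 -4  1 -2]
[ 1 13 25 10 19 19 23 20 21 20 19 18 19 19 21 29 -1 -2  0]
[ 0 12 11  9 24 20 17 17 17 17 19 16 18 19 16 27 -4 -3  0]
[ 0 14 12 10 14 14 10 10 13 12 12 14 12 11 11  9 -3 -2 -3]
[ 1  9 12  9 12 12 11 10 11 11  9 12 11 10 14 10  3  0 -1]
[-2 -3  1 -2  6  1 -1  0 -1  2 -1  0  0 11 12 12  2 -2  0]
```

View pics/crop0.png

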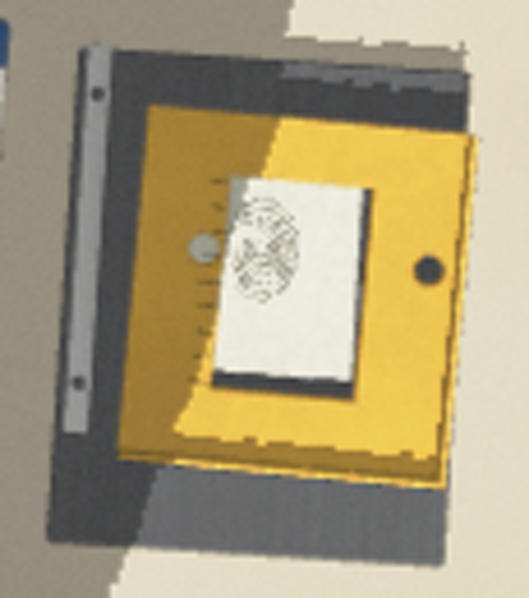

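The crop shows the frame's left edge clear of the fence, with the left pin covered and the right hole at crop pixel (428,270). The holes aren't over the pins yet. I'll check the chair heights along the approach path before moving.

```bash
python3 - <<'E'
from h import *
np.set_printoptions(linewidth=200)
for n in("top","scene"):
    f=np.load(f"pics/{n}0.npz");d,K,T=f["d"],f["K"],f["T"]
    v,u=np.mgrid[0:384,0:512];C=np.linalg.inv(T)
    P=(C[:3,:3]@(np.linalg.inv(K)@np.stack([u,v,1+0*u]).reshape(3,-1)*d.ravel())).T+C[:3,3]
    P=P[d.ravel()>0]
    print(n,"max height cm; rows x .1...9, cols y 0..-.7")
    for x in np.arange(.1,.95,.1):
        print(round(x,2),[int(100*max(P[(abs(P[:,0]-x)<.05)&(abs(P[:,1]-y)<.05)][:,2],default=-9.99)) for y in np.arange(.3,-.75,-.1)])
E
```

```text
top max height cm; rows x .1...9, cols y 0..-.7
0.1 [-72, -63, -53, -53, -53, -63, -72, -72, -72, -72, -72]
0.2 [-999, -999, -999, -999, -999, -999, -999, -999, -72, -72, -72]
0.3 [1, 0, 0, 0, 0, 0, 0, -999, -73, -72, -72]
0.4 [14, 16, 2, 0, 1, 1, 0, -999, -72, -73, -72]
0.5 [7, 23, 22, 1, 3, 3, 0, -999, -12, -6, -29]
0.6 [9, 2, 2, 2, 3, 4, 0, -26, -24, -23, -23]
0.7 [16, 28, 20, 1, 5, 1, 0, -25, -24, -23, -23]
0.8 [31, 31, 20, 15, 5, 1, 0, -24, -24, -24, -24]
0.9 [11, 18, 0, 0, 9, 9, 0, -6, -23, -23, -23]
scene max height cm; rows x .1...9, cols y 0..-.7
0.1 [-999, -999, -999, -999, -999, -999, -999, -999, -73, -73, -73]
0.2 [-999, -999, -999, -999, -999, -999, -999, -999, -73, -73, -73]
0.3 [-999, 0, 0, 0, 0, 0, 0, -73, -73, -73, -73]
0.4 [13, 16, 2, 0, 1, 1, 0, -73, -73, -73, -73]
0.5 [7, 23, 21, 1, 2, 3, 0, -999, -12, -6, -6]
0.6 [10, 2, 2, 2, 3, 3, 0, -999, -999, -6, -6]
0.7 [16, 28, 20, 1, 4, 1, 0, -999, -999, -999, -23]
0.8 [31, 31, 20, 19, 4, 1, 0, -999, -999, -999, -23]
0.9 [11, 16, 1, 0, 9, 9, 0, -999, -999, -999, 29]
```

The chair sits below desk level along the path, so it's clear. Moving to the right of the frame.

move_arm(
  rows="0 0 0 -0.038 0.0245 0 0.0876;0 0 0 -0.038 0.0245 0 0.0876;0 0 0 -0.038 0.0245 0 0.0876;0 0 0 -0.038 0.0245 0 0.0876;0 0 0 -0.038 0.0245 0 0.0876;0 0 0 -0.038 0.0245 0 0.0876;0 0 0 -0.038 0.0245 0 0.0876;0 0 0 -0.038 0.0245 0 0.0876",
)

```text
t: 1.1
eef_pos: [0.4202, -0.3805, 0.2343]
ee_rot: [3.141, -0.0, -2.875]
force: [0.2, -0.4, 0.1]
width: 0.0876
gripper_force: 0.0
```

move_arm(
  rows="0 0 -10 0 0 0 0.0876;0 0 -10 0 0 0 0.0876;0 0 -10 0 0 0 0.0876;0 0 -10 0 0 0 0.0876;0 0 -10 0 0 0 0.0876;0 0 -10 0 0 0 0.0876;0 0 -10 0 0 0 0.0876;0 0 -0.6 0 0 0 0.0876",
)

```text
t: 2.1
eef_pos: [0.4193, -0.3818, 0.2342]
ee_rot: [3.141, 0.0, -1.643]
force: [0.4, 0.1, -0.1]
width: 0.0876
gripper_force: 0.0
```

move_arm(
  rows="0 0 0 -0.035 -0.028 0 0.0876;0 0 0 -0.035 -0.028 0 0.0876;0 0 0 -0.035 -0.028 0 0.0876;0 0 0 -0.035 -0.028 0 0.0876;0 0 0 0 0 0.05 0.0876;0 0 0 0 0 0.05 0.0876;0 0 0 0 0 0.05 0.0876;0 0 0 0 0 0.05 0.0876",
)

```text
t: 3.1
eef_pos: [0.5412, -0.2502, 0.0331]
ee_rot: [-3.141, -0.0, -1.647]
force: [1.0, 0.3, -0.7]
width: 0.0874
gripper_force: 0.0
```

move_arm(
  rows="0 0 0 0 0 0.008 0.0876;0 0 0 0 0 0 0.0876",
)

```text
t: 3.35
eef_pos: [0.5417, -0.2505, 0.0271]
ee_rot: [3.141, -0.0, -1.644]
force: [0.6, -0.2, 0.6]
width: 0.0875
gripper_force: 0.0
```

```bash
python3 - <<'E'
from station import arm
import cv2
im,d=arm.grab_frame("top");a=cv2.resize(im[150:310,220:380],None,fx=3.5,fy=3.5,interpolation=cv2.INTER_CUBIC)
cv2.imwrite("pics/pre.png",a);print(arm.get_state())
E
```

```text
{'t': 3.4, 'q': array([-1.05708418e-01,  4.38960713e-01, -4.01117310e-01,  6.72925736e-04,
       -7.28792990e-01,  3.26365564e-02]), 'qd': array([ 0.00030703, -0.02030635,  0.00685521,  0.00047033,  0.00488754,
        0.00603447]), 'joint_efforts': array([-5.50629012e-02, -5.38388264e+01,  1.99262524e+01,  4.74906921e+00,
        3.70361377e-02, -3.42748000e-02]), 'eef_pos': array([ 0.54248337, -0.25060296,  0.02816979]), 'ee_rot': array([-3.13968313e+00, -5.11695344e-04, -1.64336712e+00]), 'force': array([-0.08319192, -0.25316817,  0.84457153]), 'moment': array([0.05138851, 0.0879039 , 0.06993263]), 'gripper_force': 0.0, 'width': 0.08765835578190637}
```

View pics/pre.png

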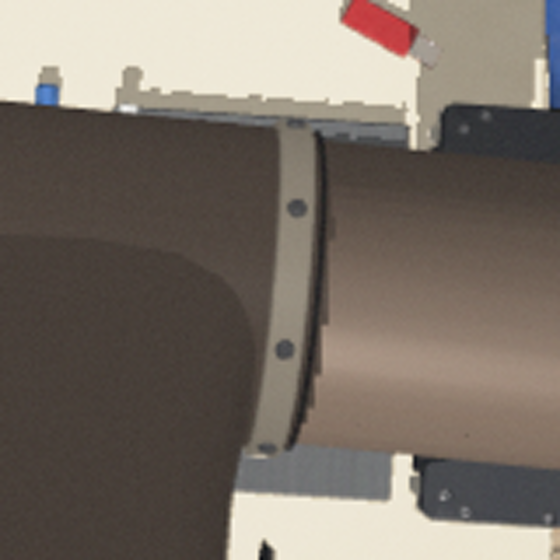

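The arm hides the frame from the top camera. The wrist force is near zero, so nothing is touching. I'll push left in small steps and watch the force.

move_arm(
  rows="0 0 0 -0.006 0 0 0.0876;0 0 0 -0.006 0 0 0.0876;0 0 0 -0.006 0 0 0.0876;0 0 0 -0.003 0 0 0.0876;0 0 0 -0.002 0 0 0.0876;0 0 0 -0.002 0 0 0.0876;0 0 0 -0.002 0 0 0.0876",
)

```text
t: 4.28
eef_pos: [0.5434, -0.2235, 0.0266]
ee_rot: [-3.141, -0.0, -1.643]
force: [-0.5, -1.1, 0.3]
width: 0.0876
gripper_force: 0.6
```

move_arm(
  rows="0 0 0 -0.002 0 0 0.0876;0 0 0 -0.002 0 0 0.0876",
)

```text
t: 4.53
eef_pos: [0.5433, -0.2194, 0.0265]
ee_rot: [3.141, -0.0, -1.643]
force: [-0.5, -1.1, -0.7]
width: 0.0873
gripper_force: 0.9
```

move_arm(
  rows="0 0 0 -0.002 0 0 0.0876;0 0 0 -0.002 0 0 0.0876",
)

```text
t: 4.78
eef_pos: [0.5436, -0.2153, 0.0265]
ee_rot: [3.141, -0.0, -1.643]
force: [-0.0, -2.2, 0.1]
width: 0.0872
gripper_force: 0.9
```

move_arm(
  rows="0 0 0 -0.002 0 0 0.0876;0 0 0 -0.001 0 0 0.0876",
)

```text
t: 5.03
eef_pos: [0.5439, -0.2122, 0.0265]
ee_rot: [3.141, 0.0, -1.642]
force: [0.0, -1.6, 0.2]
width: 0.0874
gripper_force: 0.8
```

Contact, at about 2 N while sliding. Continuing to the fence.

move_arm(
  rows="0 0 0 -0.001 0 0 0.0876;0 0 0 -0.001 0 0 0.0876",
)

```text
t: 5.28
eef_pos: [0.5441, -0.2103, 0.0265]
ee_rot: [3.142, 0.0, -1.643]
force: [-1.1, -1.2, -0.6]
width: 0.0876
gripper_force: 0.8
```

move_arm(
  rows="0 0 0 -0.001 0 0 0.0876;0 0 0 -0.001 0 0 0.0876",
)

```text
t: 5.52
eef_pos: [0.5443, -0.2099, 0.0269]
ee_rot: [3.142, -0.002, -1.642]
force: [-0.5, -15.5, 0.0]
width: 0.0876
gripper_force: 7.9
```

move_arm(
  rows="0 0 0 -0.001 0 0 0.0876;0 0 0 -0.001 0 0 0.0876",
)

```text
t: 5.78
eef_pos: [0.5444, -0.2097, 0.0273]
ee_rot: [3.142, -0.004, -1.642]
force: [-1.7, -27.1, 0.1]
width: 0.0875
gripper_force: 13.6
```

The frame is seated on the fence, with force rising to 27 N. Backing off, lifting, and going round to the near side with a 90° turn.

move_arm(
  rows="0 0 0 0.015 0 0 0.0876;0 0 0 0.018 0 0 0.0876;0 0 0 0 0 -0.05 0.0876;0 0 0 0 0 -0.05 0.0876;0 0 0 -0.034 0.035 0 0.0876;0 0 0 -0.034 0.035 0 0.0876;0 0 0 -0.034 0.035 0 0.0876;0 0 -10 0 0 0 0.0876",
)

```text
t: 6.78
eef_pos: [0.4426, -0.1287, 0.127]
ee_rot: [-3.141, 0.001, -1.464]
force: [1.4, -0.3, -0.0]
width: 0.0876
gripper_force: 0.0
```

move_arm(
  rows="0 0 -10 0 0 0 0.0876;0 0 -10 0 0 0 0.0876;0 0 -10 0 0 0 0.0876;0 0 -10 0 0 0 0.0876;0 0 -10 0 0 0 0.0876;0 0 -10 0 0 0 0.0876;0 0 -10 0 0 0 0.0876;0 0 -10 0 0 0 0.0876",
)

```text
t: 7.78
eef_pos: [0.4448, -0.1302, 0.1266]
ee_rot: [-3.141, -0.0, -0.066]
force: [-0.1, 0.6, 0.1]
width: 0.0876
gripper_force: 0.0
```

```bash
python3 - <<'E'
from station import arm
import cv2
s=arm.get_state();print(s["eef_pos"],s["ee_rot"],s["q"],s["t"])
im,d=arm.grab_frame("wrist");cv2.imwrite("pics/w1.png",im)
E
```

```text
[ 0.44476835 -0.13023804  0.12663276] [-3.14110517e+00 -2.36720360e-04 -6.62806375e-02] [ 1.41453125e-01  1.13708962e-01 -5.89396675e-01 -5.61458570e-04
 -8.67358597e-01  1.36342573e+00] 7.775
```

View pics/w1.png

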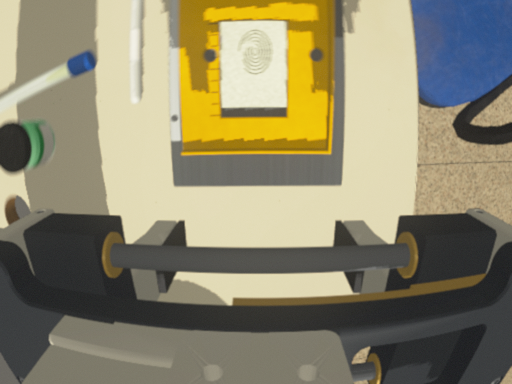

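The wrist view shows the frame's left edge along the fence (column ~180), square to the board. The holes are at (210,56) and (316,55), short of the pins. Lowering and pushing away from the robot.

move_arm(
  rows="0 0 0 0 0 0.035 0.0876;0 0 0 0 0 0.035 0.0876;0 0 0 0 0 0.03 0.0876;0 0 0 0.006 0 0 0.0876;0 0 0 0.006 0 0 0.0876;0 0 0 0.005 0 0 0.0876;0 0 0 0.003 0 0 0.0876;0 0 0 0.002 0 0 0.0876",
)

```text
t: 8.82
eef_pos: [0.467, -0.1316, 0.0271]
ee_rot: [-3.141, -0.001, -0.072]
force: [-0.4, 0.3, 0.6]
width: 0.0874
gripper_force: 0.0
```

move_arm(
  rows="0 0 0 0.002 0 0 0.0876;0 0 0 0.002 0 0 0.0876;0 0 0 0.002 0 0 0.0876",
)

```text
t: 9.2
eef_pos: [0.4708, -0.1322, 0.0263]
ee_rot: [3.141, 0.003, -0.072]
force: [-6.3, -0.2, 5.8]
width: 0.0877
gripper_force: 3.0
```

move_arm(
  rows="0 0 0 0.002 0 0 0.0876;0 0 0 0.002 0 0 0.0876;0 0 0 0.002 0 0 0.0876",
)

```text
t: 9.57
eef_pos: [0.4766, -0.1327, 0.0262]
ee_rot: [3.141, 0.003, -0.072]
force: [-6.2, 0.3, 4.9]
width: 0.0877
gripper_force: 3.0
```

move_arm(
  rows="0 0 0 0.0015 0 0 0.0876;0 0 0 0.0015 0 0 0.0876",
)

```text
t: 9.82
eef_pos: [0.4813, -0.1328, 0.0265]
ee_rot: [3.142, 0.0, -0.072]
force: [-0.7, -0.7, -0.5]
width: 0.0873
gripper_force: 0.2
```

move_arm(
  rows="0 0 0 0.001 0 0 0.0876;0 0 0 0.001 0 0 0.0876",
)

```text
t: 10.07
eef_pos: [0.4843, -0.1328, 0.0267]
ee_rot: [-3.141, -0.001, -0.072]
force: [0.2, -0.5, 0.6]
width: 0.0877
gripper_force: 0.0
```

move_arm(
  rows="0 0 0 0.001 0 0 0.0876;0 0 0 0.001 0 0 0.0876",
)

```text
t: 10.32
eef_pos: [0.4848, -0.133, 0.0264]
ee_rot: [3.142, 0.001, -0.072]
force: [-3.8, 0.7, 1.9]
width: 0.0874
gripper_force: 1.8
```

move_arm(
  rows="0 0 0 0.001 0 0 0.0876;0 0 0 0.001 0 0 0.0876",
)

```text
t: 10.58
eef_pos: [0.4868, -0.1332, 0.0264]
ee_rot: [3.141, 0.001, -0.072]
force: [-6.8, 1.7, 5.4]
width: 0.0878
gripper_force: 3.0
```

move_arm(
  rows="0 0 0 0.001 0 0 0.0876;0 0 0 0.001 0 0 0.0876",
)

```text
t: 10.82
eef_pos: [0.4868, -0.1333, 0.0262]
ee_rot: [3.141, 0.005, -0.072]
force: [-11.3, 4.4, 9.5]
width: 0.0874
gripper_force: 5.9
```

move_arm(
  rows="0 0 0 0.001 0 0 0.0876;0 0 0 0.001 0 0 0.0876",
)

```text
t: 11.08
eef_pos: [0.4869, -0.1335, 0.0259]
ee_rot: [3.141, 0.008, -0.073]
force: [-16.4, 5.7, 15.3]
width: 0.0876
gripper_force: 8.5
```

```bash
python3 - <<'E'
from station import arm
from h import *
s=arm.get_state();print(s["eef_pos"],s["force"])
im,d=arm.grab_frame("wrist");cv2.imwrite("pics/w2.png",im[0:200,100:400].repeat(2,0).repeat(2,1))
E
```

```text
[ 0.48689852 -0.13347481  0.02586888] [-16.44407644   5.73839803  15.28412565]
```

View pics/w2.png

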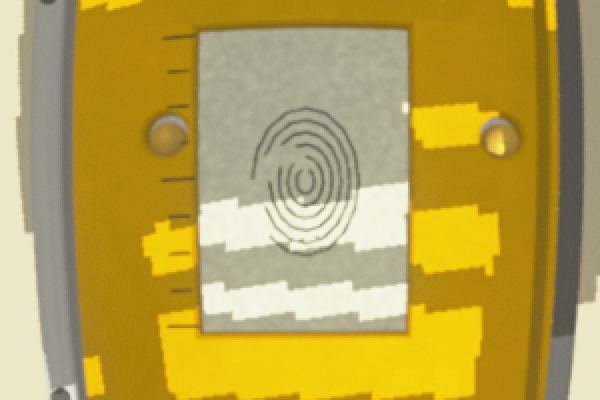

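Both pins now show brass inside the holes, at crop pixels (168,135) and (500,137), and the advance stopped at the predicted spot. I'll back off, lift clear, and check that the frame is flat.

move_arm(
  rows="0 0 0 -0.01 0 0 0.0876;0 0 0 -0.02 0 0 0.0876;0 0 0 0 0 -0.05 0.0876;0 0 0 0 0 -0.05 0.0876;0 0 0 -0.01 0 -0.06 0.0876;0 0 0 0 0 -0.04 0.0876;0 0 0 0 -0.06 0 0.0876;0 0 0 0 -0.06 0 0.0876",
)

```text
t: 12.12
eef_pos: [0.4612, -0.0097, 0.2278]
ee_rot: [-3.14, -0.004, -0.074]
force: [0.9, -0.6, -0.5]
width: 0.0874
gripper_force: 0.0
```

```bash
python3 - <<'E'
from station import arm
from h import *
np.set_printoptions(precision=4,suppress=True,linewidth=160)
s=arm.get_state();print(s["eef_pos"],s["ee_rot"],s["t"])
im,d=arm.grab_frame("scene");cv2.imwrite("pics/s2.png",cv2.resize(im[150:270,260:420],None,fx=4.5,fy=4.5,interpolation=cv2.INTER_CUBIC))
im,d=arm.grab_frame("top");cv2.imwrite("pics/t2.png",im)
m=arm.camera_model("top");K,T=m["mtx"],m["camera_from_world"];C=np.linalg.inv(T)
M,c=yellow(im);print("area",cv2.contourArea(c))
v,u=np.nonzero(cv2.erode(M,np.ones((3,3))))
k=d[v,u]>0;v,u=v[k],u[k]
P=(C[:3,:3]@(np.linalg.inv(K)@np.stack([u,v,1+0*u])*d[v,u])).T+C[:3,3]
a=-.071;B=(P-[.5469,-.1353,0])@np.array([[np.cos(a),-np.sin(a),0],[np.sin(a),np.cos(a),0],[0,0,1]])
for x in range(-40,100,20):
    print(x,[(lambda z:round(1000*float(np.median(z)),1) if len(z)>8 else None)(B[(abs(B[:,0]*1000-x)<10)&(abs(B[:,1]*1000-y)<10)][:,2]) for y in(50,30,-30,-50)])
E
```

```text
[ 0.4612 -0.0097  0.2278] [-3.1397 -0.0043 -0.0744] 12.125
area 5220.5
-40 [17.8, 17.9, 17.5, 17.8]
-20 [17.5, 17.5, 17.5, 17.4]
0 [17.8, 18.0, 17.5, 17.5]
20 [17.6, 17.9, 17.5, 17.5]
40 [17.6, None, 17.6, 17.3]
60 [17.9, 17.9, 17.9, 17.4]
80 [17.4, 17.7, 17.7, 17.2]
```

View pics/s2.png

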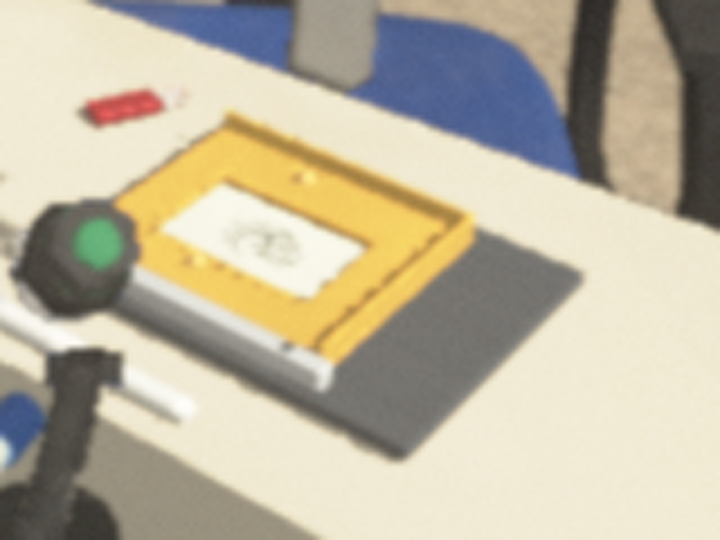

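The frame is flat: the plate top reads 17.2–18.0 mm everywhere, both pins poke through the holes, and it lies along the fence. I'll move the hand back away from the microphone stand, then hand in.

move_arm(
  rows="0 0 0 0 0.05 0 0.0876;0 0 0 0 0.05 0 0.0876;0 0 0 0 0.03 0 0.0876;0 0 0 0 0 0 0.0876;0 0 0 0 0 0 0.0876",
)

```text
t: 12.85
eef_pos: [0.4512, -0.1406, 0.2267]
ee_rot: [-3.141, -0.001, -0.073]
force: [-0.5, 0.3, 0.1]
width: 0.0878
gripper_force: 0.0
```

```bash
python3 - <<'E'
from station import arm
s=arm.get_state();print(s["eef_pos"],s["force"],s["t"]);print(arm.job_done())
E
```

```text
[ 0.45119744 -0.14064145  0.22666995] [-0.47664276  0.29879234  0.07956499] 12.85
the job is handed in; nothing more can be done
None
```

The job is handed in at 12.85 s: the frame was pushed to the fence, then away until it dropped over both pins, and it measures flat on the board; the hand is clear, and the jar, USB stick and swab tube were never approached.

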